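# Sort three closed canisters by weight

## Robot

A 7-joint arm with a two-finger parallel gripper is mounted at the origin on a cart in front of the work surface, level with it; the furniture and walls round the work are solid. World frame = base frame: x ahead of the robot, y to its left, z up, the work surface at z = 0. Lengths are in m, angles in rad, forces in N, time in s.
With the tool pointing down it reaches from about 0.425 to 0.875 m from the base axis. Payload 4.7 kg.
Tool frame: the origin (TCP) lies midway between the tips of the shut fingers; the grasp point (between the pads) lies 19 mm behind it; z points along the fingers, y is the direction in which the jaws open and shut (so a half turn about z gives the same grasp; the last joint's range is limited). The gripper opens to 87 mm and grips with 3 to 60 N. Pads are 19 mm wide; open, the fingers measure 117 mm over their backs; the gripper's body (75 mm by 190 mm) begins 51 mm behind the grasp point.
Start: joints at [1.28, 0.321, -0.07, 1.45, 0.023, 1.371, -0.057], TCP at [0.195, -0.62, 0.223] pointing down, gripper open.
Joint ranges: [-2.86, 2.86], [-0.3, 2.09], [-1.38, 1.24], [0.06, 2.45], [-1.56, 4.7], [0.09, 2.05], [-2.69, 2.69]. Speed limits (rad/s): [2.57, 2.57, 3.14, 3.14, 3.14, 3.14, 3.14].

## Interface

Orientations are given as a rotation vector (axis times angle).
In Python, from bench import ctrl, optics gives the robot as it stands. The module is installed in compiled form; this text tells all that it offers.
- The arm moves only by the tool step_arm, never from a script. Its argument "deltas" is a list of rows, each a list of 7 numbers: the turn, a rotation vector about the tool's x, y, z in degrees, then the shift along the tool's x, y, z in mm, then the finger opening in mm, from 0 to 87. A call has exactly 8 rows; each row is the pose to reach, as a shift and turn from the pose commanded when the call began, along the tool's axes at that moment; what a row does not reach only later rows make up. A row lasts 1/8 s, in which the tool goes at most 62.5 mm and 10.7 degrees, less where a joint would pass 70% of its speed; a pose out of reach is approached as far as the arm can. A call with a gripper value outside its range is refused whole. The fingers move at their own pace and stop on an object; "newtons" is the grip in N (left out, the last holds). Time passes only in rows, so rows that repeat a pose let the fingers close, or fill a call up. It gives the time, the measured TCP pose, the force and the opening at its end, in the units of the state.
- ctrl.get_state(): the state, without advancing time (a new reading comes with each control period).
- optics.get_image(name): name is "side" or "top" or "wrist"; returns the picture (400x640x3 uint8, red, green, blue); there is no depth.
- optics.get_calibration(name): a dict with "K" (3x3 intrinsics, pixels), "R" (3x3) and "t" (3): a world point X has camera coordinates R X + t. Camera axes: x right, y down, z forward; pixel columns grow to the right and rows downward; lengths in m; the calibration is good to about 2 mm. A picture is of the moment at which its call begins: read the wrist's pose just before it. get_calibration takes no time and is no camera call; for the wrist camera it gives the pose at the moment of the call.
- ctrl.close_job(): hands the job in, once; it reports no verdict.
The state is a dict: "time": time; "joint_positions": joint angles; "qd": joint speeds; "joint_torque": joint torques, N m; "position": TCP position; "tool_rot": TCP orientation; "ft_force": force on the tool from outside, world axes, zero at the start; "torque": the same for the moment, N m; "grip_width": opening from 0.0 (shut) to 1.0 (fully open).
Only numpy, scipy, OpenCV 4.12 (cv2) and the standard library are available. Lean on these libraries where they do the work, as an engineer would, in place of code of your own. Each camera call takes 0.05 s, during which the arm holds its last target.

## Task

The three identical storage canisters on the worktop are shut tight: one is full, one half full, one empty, and only their weight tells. Feel which is which, then set the full one gently in the left bay of the board over the sink and the empty one gently in the right bay, both standing flat inside the rails. Leave the half-full one upright where it stood, and do not disturb the mug, glass, pepper mill or salt shaker.

Things in the scene. Friction and masses are not known exactly. Their poses are not given: they have to be found in the camera images.
- canister_0: One of three identical round pale-blue canisters, 108 mm across, 135 mm high with knob. Origin at the centre of its underside, z up. Its lid is fixed shut: lift the canister by the knob (too wide to grip round the body). Contents are hidden sealed packs: full, it weighs 0.75 to 0.9 kg in all, half full 0.47 to 0.57 kg, empty 0.24 kg; any canister may be any of these.
- knob_0 (a point): Centre of the round knob on the lid of canister_0: 20 mm across, 18 mm high (from 117 to 135 mm above the underside; this point is at 126 mm). The lid's dome round the knob reaches up to 122 mm above the underside at most, so fingertips must stay above that.
- canister_1: One of three identical round pale-blue canisters, 108 mm across, 135 mm high with knob. Origin at the centre of its underside, z up. Its lid is fixed shut: lift the canister by the knob (too wide to grip round the body). Contents are hidden sealed packs: full, it weighs 0.75 to 0.9 kg in all, half full 0.47 to 0.57 kg, empty 0.24 kg; any canister may be any of these.
- knob_1 (a point): Centre of the round knob on the lid of canister_1: 20 mm across, 18 mm high (from 117 to 135 mm above the underside; this point is at 126 mm). The lid's dome round the knob reaches up to 122 mm above the underside at most, so fingertips must stay above that.
- canister_2: One of three identical round pale-blue canisters, 108 mm across, 135 mm high with knob. Origin at the centre of its underside, z up. Its lid is fixed shut: lift the canister by the knob (too wide to grip round the body). Contents are hidden sealed packs: full, it weighs 0.75 to 0.9 kg in all, half full 0.47 to 0.57 kg, empty 0.24 kg; any canister may be any of these.
- knob_2 (a point): Centre of the round knob on the lid of canister_2: 20 mm across, 18 mm high (from 117 to 135 mm above the underside; this point is at 126 mm). The lid's dome round the knob reaches up to 122 mm above the underside at most, so fingertips must stay above that.
- board: Wooden over-sink board, 156 x 500 mm (500 along its own y) and 18 mm thick, lying fixed across the sink. Origin at the centre of its underside; x points away from the robot, y to the robot's left. Low rails, 9 mm wide and 12 mm above the board's surface, enclose two square bays of 133 mm inside, side by side.
- bay_left (a point): Centre of the left bay (seen from the robot), on the board's surface, where a canister's underside stands; 71 mm to the +y side of the board's centre. Axes as the board's.
- bay_right (a point): Centre of the right bay (seen from the robot), on the board's surface; 71 mm to the -y side of the board's centre. Axes as the board's.
- mug_sink: Plain white mug, 94 mm high. A bystander. Origin at the underside.
- tumbler: Drinking glass, 81 mm across, 93 mm high. A bystander. Origin at the underside.
- pepper_mill: Wooden pepper mill, 58 mm across, 140 mm high. A bystander. Origin at the underside.
- salt_shaker: Glass salt shaker with a metal cap, 44 mm across, 90 mm high. A bystander. Origin at the underside.

How it is judged:
By the outcome, as a careful person would: the job done as asked, in the order asked, and still so for the second after the job is handed in, with the robot touching nothing.
It also fails if it takes over 64 s, if anything falls off the work surface, if the arm or the gripper's body presses on something with over 40 N, if the wrist force passes 120 N, or if a joint passes its speed limit or range.

## Working session

There is one attempt and no reset: what is moved stays moved. The work goes in short steps, Python scripts to look and compute and a tool call to move; the robot and the scene stay as the last step left them, time stands still between calls to the robot, and variables do not carry over. Pictures are saved under pics/ and viewed, and the job is handed in when it is done.

Besides the shell and the picture viewer there is one more tool, called after "Request:" by a JSON object that holds its "api" and its "payload", one argument or row to a line. step_arm: Moves the arm, as the interface text tells. Its arguments: {"type":"object","properties":{"deltas":{"type":"array"},"newtons":{"type":"number"}},"required":["deltas"]}

```bash
mkdir -p pics
python3 - <<'E'
from bench import ctrl, optics
import cv2,numpy as np
np.set_printoptions(precision=4,suppress=True)
print(ctrl.get_state())
for n in ["side","top","wrist"]:
    c=optics.get_calibration(n);print(n,c)
    im=optics.get_image(n);cv2.imwrite(f"pics/{n}0.png",im[:,:,::-1])
E
```

```text
{'time': 0.0, 'joint_positions': array([ 1.2801,  0.3218, -0.0701,  1.4517,  0.0226,  1.3708, -0.0569]), 'qd': array([-0.0016,  0.0012,  0.0004, -0.0005, -0.0007, -0.0011,  0.0002]), 'joint_torque': array([ -0.0003, -49.1291,  -0.4048, -31.2537,  -0.0643,   0.0435,
         0.0002]), 'position': array([ 0.1949, -0.6195,  0.2215]), 'tool_rot': array([-3.1034, -0.4767,  0.0006]), 'ft_force': array([-0.0781,  0.2448, -0.4838]), 'torque': array([ 0.0134,  0.0127, -0.0342]), 'grip_width': 0.9954083814168425}
side {'K': array([[489.965 ,   0.    , 325.9122],
       [  0.    , 489.965 , 199.6868],
       [  0.    ,   0.    ,   1.    ]]), 'R': array([[ 0.9229, -0.385 , -0.0016],
       [-0.3185, -0.7613, -0.5648],
       [ 0.2162,  0.5218, -0.8252]]), 't': array([-0.5928,  0.1811,  1.1938])}
top {'K': array([[433.0471,   0.    , 321.6471],
       [  0.    , 433.0471, 202.0191],
       [  0.    ,   0.    ,   1.    ]]), 'R': array([[ 0.0197, -0.9998, -0.0086],
       [-0.9948, -0.0187, -0.0999],
       [ 0.0997,  0.0105, -0.995 ]]), 't': array([-0.0894,  0.6124,  1.2475])}
wrist {'K': array([[321.4702,   0.    , 314.1756],
       [  0.    , 321.4702, 204.2456],
       [  0.    ,   0.    ,   1.    ]]), 'R': array([[ 0.3002, -0.9539, -0.0008],
       [-0.9154, -0.2883,  0.2808],
       [-0.2681, -0.0836, -0.9598]]), 't': array([-0.6489, -0.0349,  0.39  ])}
```

View pics/side0.png

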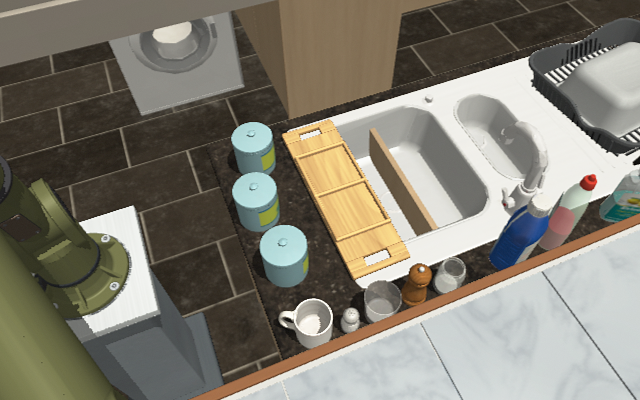

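View pics/top0.png

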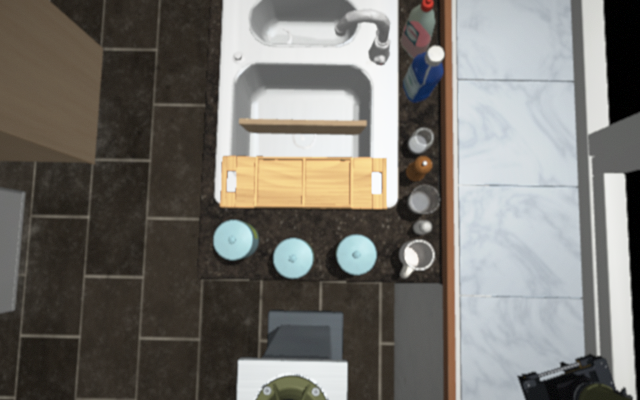

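View pics/wrist0.png

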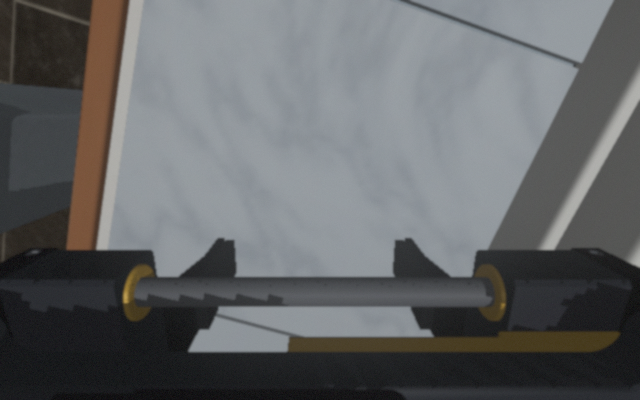

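Run:
```python
import cv2
s=cv2.imread('pics/side0.png');t=cv2.imread('pics/top0.png')
cv2.imwrite('pics/sz.png',cv2.resize(s[80:300,210:430],None,fx=2.7,fy=2.7,interpolation=cv2.INTER_CUBIC))
cv2.imwrite('pics/tz.png',cv2.resize(t[140:290,205:445],None,fx=3.3,fy=3.3,interpolation=cv2.INTER_CUBIC))
```

```text
(no output)
```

View pics/sz.png

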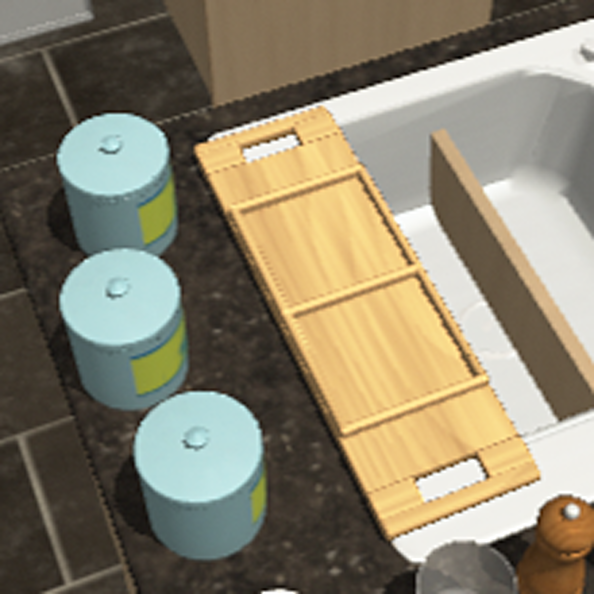

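View pics/tz.png

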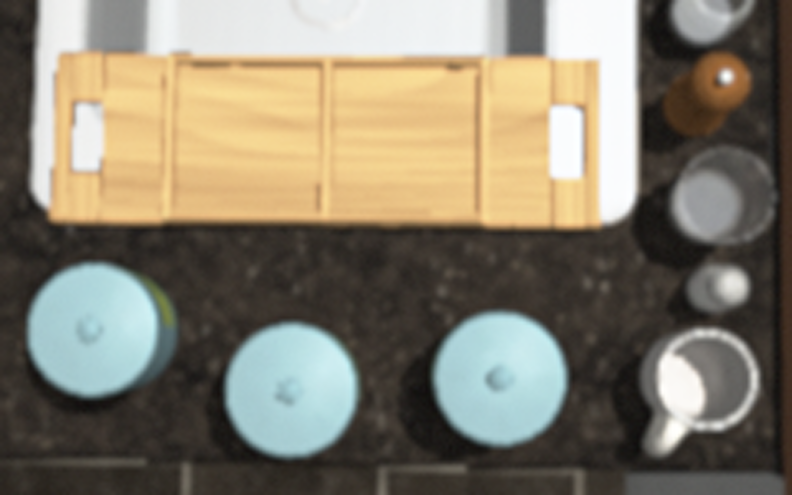

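```bash
cat > h.py <<'E'
from bench import ctrl, optics
import cv2,numpy as np
from scipy.spatial.transform import Rotation as Ro
np.set_printoptions(precision=4,suppress=True)
def P(c): return np.asarray(c['K'])@np.c_[c['R'],c['t']]
def tri(c1,a,c2,b):
    X=cv2.triangulatePoints(P(c1),P(c2),np.array(a,float).reshape(2,1),np.array(b,float).reshape(2,1));return (X[:3]/X[3]).ravel()
def ray(c,uv,z):
    d=np.linalg.inv(c['K'])@np.array([uv[0],uv[1],1.]);C=-c['R'].T@c['t'];d=c['R'].T@d
    return C+d*(z-C[2])/d[2]
def proj(c,X):
    x=P(c)@np.r_[X,1];return x[:2]/x[2]
E
python3 - <<'E'
from h import *
cs=optics.get_calibration('side');ct=optics.get_calibration('top')
S=lambda p:np.array(p)/2.7+[210-.3,80-.3]
T=lambda p:np.array(p)/3.3+[205-.35,140-.35]
for n,a,b in [('kL',(112,145),(90,328)),('kM',(118,288),(288,390)),('kR',(196,438),(500,377)),
 ('mid near',(291,315),(324,223)),('mid far',(418,268),(327,62)),('ln',(232,210),(168,220)),('lf',(360,170),(175,60)),('rn',(343,433),(480,226)),('rf',(487,380),(480,62))]:
    X=tri(cs,S(a),ct,T(b));print(n,X,proj(cs,X)-S(a), ray(ct,T(b),0.135 if n[0]=='k' else .03), ray(cs,S(a),0.135 if n[0]=='k' else .03))
for n,p in [('mug',(705,380)),('salt',(733,286)),('glass',(725,195)),('mill',(725,76))]:
    print(n,ray(ct,T(p),.09))
print('brown edge',ray(ct,T((785,200)),0),ray(ct,(580,200),0))
E
```

```text
kL [0.4988 0.1622 0.1276] [ 0.0905 -0.0124] [0.499  0.1606 0.135 ] [0.4974 0.1555 0.135 ]
kM [ 0.4516 -0.0014  0.125 ] [ 0.0452 -0.006 ] [ 0.4521 -0.0022  0.135 ] [ 0.4504 -0.0088  0.135 ]
kR [ 0.4647 -0.1741  0.1257] [ 0.3754 -0.0556] [ 0.4659 -0.1737  0.135 ] [ 0.4628 -0.1792  0.135 ]
mid near [ 0.6036 -0.0237  0.0265] [-1.6977  0.2589] [ 0.5976 -0.0224  0.03  ] [ 0.6071 -0.0269  0.03  ]
mid far [ 0.745  -0.0218  0.0285] [-0.305   0.0593] [ 0.7437 -0.0216  0.03  ] [ 0.7453 -0.023   0.03  ]
ln [0.5988 0.1165 0.0326] [-0.402   0.0626] [0.5977 0.1172 0.03  ] [0.6006 0.1183 0.03  ]
lf [0.7429 0.1156 0.0319] [-0.0702  0.0132] [0.7431 0.116  0.03  ] [0.7438 0.1171 0.03  ]
rn [ 0.6011 -0.163   0.0226] [-0.9198  0.1538] [ 0.5976 -0.1618  0.03  ] [ 0.6016 -0.1673  0.03  ]
rf [ 0.751  -0.1612  0.0195] [-0.8259  0.1652] [ 0.7462 -0.1598  0.03  ] [ 0.7492 -0.167   0.03  ]
mug [ 0.4661 -0.349   0.09  ]
salt [ 0.5455 -0.3729  0.09  ]
glass [ 0.6227 -0.3664  0.09  ]
mill [ 0.7255 -0.3668  0.09  ]
brown edge [ 0.6293 -0.4416  0.    ] [ 0.6378 -0.8539  0.    ]
```

```bash
cat >> h.py <<'E'
def go(p,yaw=0.):
    "delta (deg rotvec, mm) from the present pose to tool-down pose: tool x at world yaw"
    s=ctrl.get_state();R0=Ro.from_rotvec(s['tool_rot']).as_matrix()
    Rt=Ro.from_euler('z',yaw,degrees=True).as_matrix()@np.diag([1,-1,-1.])
    print('t',s['time'],'pos',s['position'],'F',s['ft_force'],'w',s['grip_width']*87)
    print('rot',np.degrees(Ro.from_matrix(R0.T@Rt).as_rotvec()),'mm',1000*R0.T@(np.array(p)-s['position']))
E
python3 -c "
from h import *
go([.465,-.174,.20])"
```

```text
t 0.15 pos [ 0.1949 -0.6196  0.2217] F [0.0962 0.3332 0.093 ] w 87.12275244798191
rot [-0.0834  0.0169 17.4639] mm [ 391.399  -344.0084   22.1938]
```

Request:
{"api": "step_arm", "payload": {
  "deltas": [
    [0, 0, 4, 49, -43, 0, 87],
    [0, 0, 8, 98, -86, 3, 87],
    [0, 0, 12, 146, -129, 6, 87],
    [0, 0, 17.5, 195, -172, 10, 87],
    [0, 0, 17.5, 244, -215, 15, 87],
    [0, 0, 17.5, 293, -258, 20, 87],
    [0, 0, 17.5, 342, -301, 20, 87],
    [0, 0, 17.5, 391, -344, 20, 87]
  ],
  "newtons": 35
}}

```text
time: 1.15
position: [0.4542, -0.191, 0.2025]
tool_rot: [3.141, -0.001, 0.0]
ft_force: [1.8, 0.5, -0.4]
grip_width: 1.0
```

```bash
python3 -c "
from h import *
go([.465,-.174,.15])
c=optics.get_calibration('wrist');im=optics.get_image('wrist');cv2.imwrite('pics/w1.png',im[:,:,::-1])
for k in [[.4988,.162,.135],[.4516,-.0014,.135],[.4647,-.174,.135]]: print(proj(c,k))
"
```

```text
t 1.15 pos [ 0.4542 -0.191   0.2025] F [ 1.8345  0.5381 -0.3871] w 87.00704367877252
rot [ 0.0311 -0.0046 -0.0484] mm [ 10.7474 -17.0767  52.5107]
[-182.0505  156.6985]
[ 62.4108 219.2183]
[291.1927 202.2222]
```

View pics/w1.png

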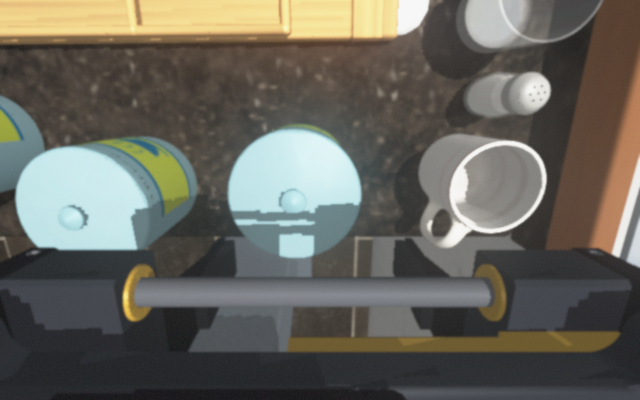

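Request:
{"api": "step_arm", "payload": {
  "deltas": [
    [0, 0, 0, 6, -9, 5, 87],
    [0, 0, 0, 10.7, -17, 15, 87],
    [0, 0, 0, 10.7, -17, 30, 87],
    [0, 0, 0, 10.7, -17, 40, 87],
    [0, 0, 0, 10.7, -17, 40, 50],
    [0, 0, 0, 10.7, -17, 40, 50],
    [0, 0, 0, 10.7, -17, 40, 50],
    [0, 0, 0, 10.7, -17, 40, 50]
  ],
  "newtons": 35
}}

```text
time: 2.2
position: [0.4646, -0.176, 0.163]
tool_rot: [3.141, -0.001, 0.001]
ft_force: [0.1, -0.3, 0.3]
grip_width: 0.637
```

```bash
python3 -c "
from h import *
go([.4655,-.174,.125])
c=optics.get_calibration('wrist');im=optics.get_image('wrist');cv2.imwrite('pics/w2.png',im[:,:,::-1])
for k in [[.4988,.162,.135],[.4516,-.0014,.135],[.4647,-.174,.135]]: print(proj(c,k))
"
```

```text
t 2.2 pos [ 0.4646 -0.176   0.163 ] F [ 0.146  -0.2689  0.2898] w 55.42806468239427
rot [ 0.0294 -0.0403 -0.039 ] mm [ 0.8344 -2.0452 38.0387]
[-246.457   182.9433]
[ 43.3515 254.3786]
[311.0871 235.1161]
```

View pics/w2.png

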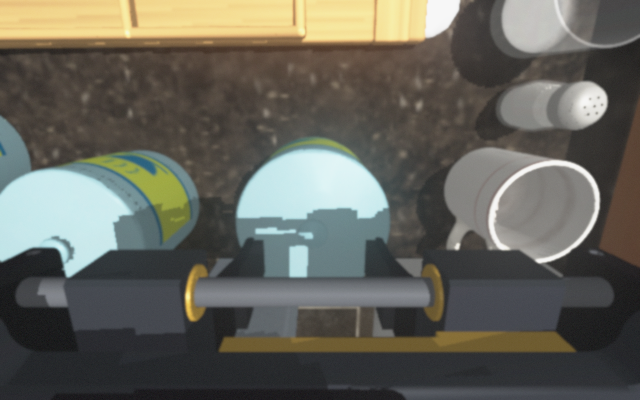

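Request:
{"api": "step_arm", "payload": {
  "deltas": [
    [0, 0, 0, 1, -1, 10, 50],
    [0, 0, 0, 1, -1, 20, 50],
    [0, 0, 0, 1, -1, 30, 50],
    [0, 0, 0, 1, -1, 38, 50],
    [0, 0, 0, 1, -1, 38, 15],
    [0, 0, 0, 1, -1, 38, 15],
    [0, 0, 0, 1, -1, 38, 15],
    [0, 0, 0, 1, -1, 38, 15]
  ],
  "newtons": 35
}}

```text
time: 3.25
position: [0.4656, -0.175, 0.1249]
tool_rot: [3.141, -0.001, 0.001]
ft_force: [0.2, -0.4, -0.4]
grip_width: 0.22
```

```bash
python3 -c "
from h import *
go([.4655,-.174,.125]);print(ctrl.get_state()['torque'])
"
```

```text
t 3.25 pos [ 0.4656 -0.175   0.1249] F [ 0.2121 -0.425  -0.3607] w 19.13397679032268
rot [ 0.0238 -0.0305 -0.0379] mm [-0.0891 -0.9837 -0.0548]
[ 0.116  -0.01    0.0068]
```

Request:
{"api": "step_arm", "payload": {
  "deltas": [
    [0, 0, 0, 0, 0, 0, 10],
    [0, 0, 0, 0, 0, -4, 10],
    [0, 0, 0, 0, 0, -12, 10],
    [0, 0, 0, 0, 0, -20, 10],
    [0, 0, 0, 0, 0, -20, 10],
    [0, 0, 0, 0, 0, -20, 10],
    [0, 0, 0, 0, 0, -20, 10],
    [0, 0, 0, 0, 0, -20, 10]
  ],
  "newtons": 40
}}

```text
time: 4.25
position: [0.4652, -0.1748, 0.1444]
tool_rot: [-3.141, 0.001, 0.001]
ft_force: [-1.1, -0.7, -2.5]
grip_width: 0.189
```

```bash
python3 -c "
from h import *
go([.4655,-.174,.125]);print(ctrl.get_state()['torque'])
im=optics.get_image('side');cv2.imwrite('pics/s2.png',im[:,:,::-1])
go([.4655,-.174,.125]);print(ctrl.get_state()['torque'])
"
```

```text
t 4.25 pos [ 0.4652 -0.1748  0.1444] F [-1.0816 -0.7462 -2.4794] w 16.437066567451527
rot [-0.0089  0.0264 -0.0352] mm [ 0.2967 -0.8111 19.3571]
[ 0.0408  0.0091 -0.0047]
t 4.3 pos [ 0.4653 -0.1748  0.1444] F [ 1.243   0.0678 -2.0003] w 16.191249083744196
rot [-0.0066  0.0205 -0.0326] mm [ 0.2385 -0.8035 19.4239]
[ 0.0026  0.0009 -0.0448]
```

View pics/s2.png

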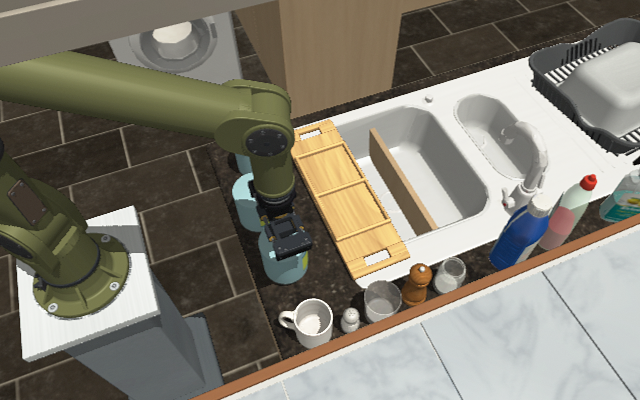

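Run:
```python
import cv2,numpy as np
a=cv2.imread('pics/side0.png')[190:300,240:330];b=cv2.imread('pics/s2.png')[190:300,240:330]
cv2.imwrite('pics/cmp.png',cv2.resize(np.hstack([a,b]),None,fx=4.4,fy=4.4,interpolation=cv2.INTER_CUBIC))
```

```text
(no output)
```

View pics/cmp.png

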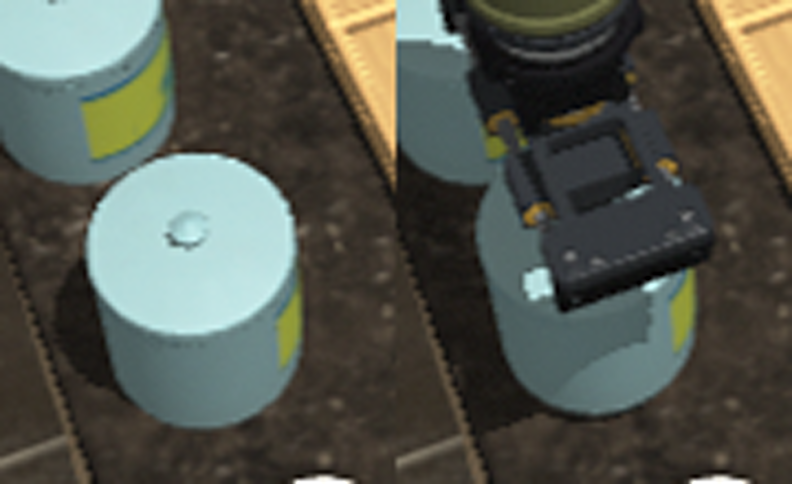

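Request:
{"api": "step_arm", "payload": {
  "deltas": [
    [0, 0, 0, 0, 0, 6, 10],
    [0, 0, 0, 0, 0, 12, 10],
    [0, 0, 0, 0, 0, 16, 10],
    [0, 0, 0, 0, 0, 19, 10],
    [0, 0, 0, 0, 0, 20, 10],
    [0, 0, 0, 0, 0, 20, 10],
    [0, 0, 0, 0, 0, 20, 50],
    [0, 0, 0, 0, 0, 20, 50]
  ]
}}

```text
time: 5.3
position: [0.4658, -0.175, 0.1248]
tool_rot: [3.141, -0.001, 0.002]
ft_force: [-0.1, 0.4, 0.2]
grip_width: 0.336
```

```bash
python3 -c "
from h import *
go([.452,-.002,.165])
"
```

```text
t 5.3 pos [ 0.4658 -0.175   0.1248] F [-0.1119  0.4309  0.1747] w 29.250938639106323
rot [ 0.0254 -0.0576 -0.0356] mm [ -13.8646 -172.9769  -40.2922]
```

Request:
{"api": "step_arm", "payload": {
  "deltas": [
    [0, 0, 0, 0, 0, 0, 50],
    [0, 0, 0, 0, 0, -20, 50],
    [0, 0, 0, 0, 0, -42, 50],
    [0, 0, 0, -4, -50, -50, 50],
    [0, 0, 0, -9, -110, -50, 50],
    [0, 0, 0, -14, -160, -50, 50],
    [0, 0, 0, -14, -173, -45, 50],
    [0, 0, 0, -14, -173, -40, 50]
  ]
}}

```text
time: 6.3
position: [0.4517, -0.0016, 0.1645]
tool_rot: [3.141, 0.002, 0.001]
ft_force: [0.5, -0.6, -0.2]
grip_width: 0.573
```

```bash
python3 -c "
from h import *
c=optics.get_calibration('wrist');im=optics.get_image('wrist');cv2.imwrite('pics/w3.png',im[:,:,::-1])
go([.452,-.002,.125])
for k in [[.4988,.162,.135],[.4516,-.0014,.135],[.4647,-.174,.135]]: print(proj(c,k))
"
```

```text
t 6.35 pos [ 0.4511 -0.0029  0.1636] F [ 0.2857  0.2022 -0.9184] w 49.756600761060945
rot [ 0.0307  0.0619 -0.0631] mm [ 0.8931 -0.8875 38.5964]
[ 39.8239 160.4138]
[313.8924 234.4762]
[588.8782 215.1155]
```

View pics/w3.png

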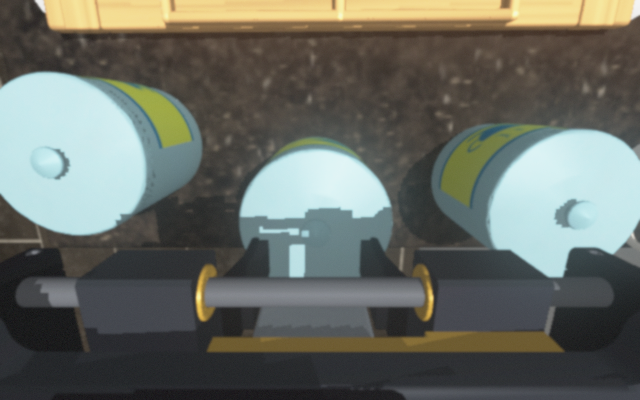

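Request:
{"api": "step_arm", "payload": {
  "deltas": [
    [0, 0, 0, 0, 0, 10, 50],
    [0, 0, 0, 0.5, 0, 20, 50],
    [0, 0, 0, 0.5, 0, 31, 50],
    [0, 0, 0, 0.5, 0, 39, 50],
    [0, 0, 0, 0.5, 0, 39, 12],
    [0, 0, 0, 0.5, 0, 39, 12],
    [0, 0, 0, 0.5, 0, 39, 12],
    [0, 0, 0, 0.5, 0, 39, 12]
  ],
  "newtons": 45
}}

```text
time: 7.35
position: [0.4523, -0.0021, 0.126]
tool_rot: [3.141, -0.001, 0.001]
ft_force: [-0.6, -1.9, 1.7]
grip_width: 0.208
```

Request:
{"api": "step_arm", "payload": {
  "deltas": [
    [0, 0, 0, 0, 0, 0, 10],
    [0, 0, 0, 0, 0, -4, 10],
    [0, 0, 0, 0, 0, -10, 10],
    [0, 0, 0, 0, 0, -15, 10],
    [0, 0, 0, 0, 0, -15, 10],
    [0, 0, 0, 0, 0, -15, 10],
    [0, 0, 0, 0, 0, -15, 10],
    [0, 0, 0, 0, 0, -15, 10]
  ],
  "newtons": 45
}}

```text
time: 8.35
position: [0.4519, -0.0019, 0.1404]
tool_rot: [-3.142, 0.001, 0.0]
ft_force: [-0.4, 0.3, -6.3]
grip_width: 0.182
```

```bash
python3 -c "
from h import *
go([.452,-.002,.125]);print(ctrl.get_state()['torque'])
im=optics.get_image('side');cv2.imwrite('pics/s3.png',im[:,:,::-1])
go([.452,-.002,.125]);print(ctrl.get_state()['torque'])
"
```

```text
t 8.35 pos [ 0.4519 -0.0019  0.1404] F [-0.4254  0.255  -6.2776] w 15.830411163171075
rot [-0.0004  0.0171 -0.0351] mm [ 0.1055  0.146  15.4498]
[-0.0412 -0.0325  0.0538]
t 8.4 pos [ 0.4519 -0.0019  0.1405] F [-0.2615  0.6035 -3.009 ] w 15.660370361655655
rot [ 0.0035  0.0129 -0.0349] mm [ 0.0822  0.1248 15.4969]
[0.0351 0.008  0.0114]
```

```bash
python3 -c "
from h import *
f=[];w=[];q=[]
for i in range(10):
    optics.get_image('wrist');s=ctrl.get_state();f.append(s['ft_force'][2]);w.append(s['grip_width']*87);q.append(s['joint_torque'])
print(np.array(f),np.mean(f),np.array(w),np.mean(q,0),np.std(q,0))
im=optics.get_image('side');cv2.imwrite('pics/s3.png',im[:,:,::-1])
a=cv2.imread('pics/side0.png')[150:300,220:330];b=cv2.imread('pics/s3.png')[150:300,220:330]
cv2.imwrite('pics/cmp2.png',cv2.resize(np.hstack([a,b]),None,fx=3.6,fy=3.6,interpolation=cv2.INTER_CUBIC))
"
```

```text
[-4.3943 -4.8772 -4.8442 -5.2178 -4.5595 -4.969  -5.2402 -5.13   -5.8263
 -4.5432] -4.960167889693627 [15.7258 16.2051 15.999  15.7632 15.4644 15.7442 15.8335 15.3114 15.7572
 15.9321] [  0.     -24.7618   0.388  -31.5488  -0.0177  -0.0717   0.    ] [0.0003 0.003  0.0009 0.0092 0.0003 0.0059 0.    ]
```

View pics/cmp2.png

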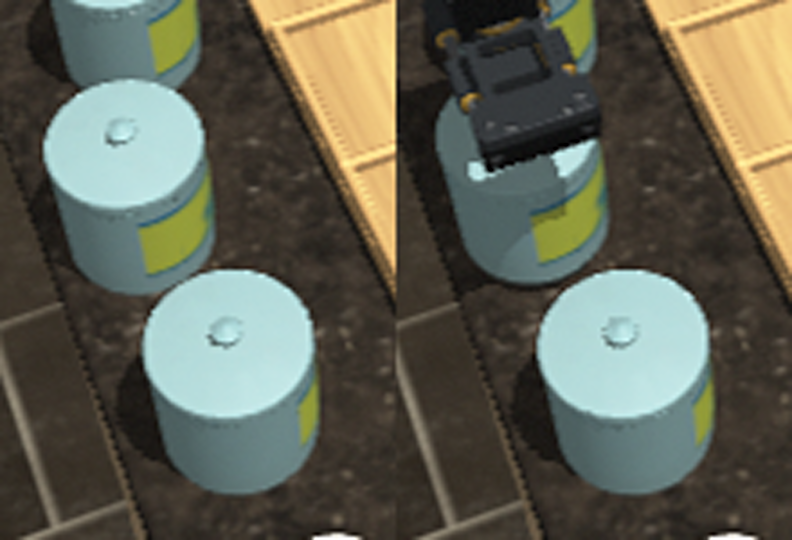

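Request:
{"api": "step_arm", "payload": {
  "deltas": [
    [0, 0, 0, 0, 0, 5, 10],
    [0, 0, 0, 0, 0, 9, 10],
    [0, 0, 0, 0, 0, 12, 10],
    [0, 0, 0, 0, 0, 14, 10],
    [0, 0, 0, 0, 0, 15, 10],
    [0, 0, 0, 0, 0, 15.3, 10],
    [0, 0, 0, 0, 0, 15.3, 50],
    [0, 0, 0, 0, 0, 15.3, 50]
  ]
}}

```text
time: 9.95
position: [0.4528, -0.0021, 0.1258]
tool_rot: [3.141, -0.001, 0.003]
ft_force: [-0.2, -0.2, 0.2]
grip_width: 0.325
```

```bash
python3 -c "
from h import *
go([.499,.160,.165])
"
```

```text
t 9.95 pos [ 0.4528 -0.0021  0.1258] F [-0.1615 -0.1712  0.1717] w 28.281369322755168
rot [ 0.0369 -0.1005 -0.0374] mm [  46.2104 -162.1436  -39.2728]
```

Request:
{"api": "step_arm", "payload": {
  "deltas": [
    [0, 0, 0, 0, 0, 0, 50],
    [0, 0, 0, 0, 0, -20, 50],
    [0, 0, 0, 0, 0, -42, 50],
    [0, 0, 0, 14, -50, -50, 50],
    [0, 0, 0, 30, -105, -50, 50],
    [0, 0, 0, 42, -150, -50, 50],
    [0, 0, 0, 46, -162, -45, 50],
    [0, 0, 0, 46, -162, -40, 50]
  ]
}}

```text
time: 10.95
position: [0.498, 0.1601, 0.1647]
tool_rot: [3.141, 0.001, -0.001]
ft_force: [-0.3, -0.3, -0.9]
grip_width: 0.575
```

```bash
python3 -c "
from h import *
c=optics.get_calibration('wrist');im=optics.get_image('wrist');cv2.imwrite('pics/w4.png',im[:,:,::-1])
go([.499,.160,.125])
for k in [[.4988,.162,.135],[.4516,-.0014,.135],[.4647,-.174,.135]]: print(proj(c,k))
"
```

```text
t 11.0 pos [0.4975 0.1586 0.1639] F [-0.1581  0.2408 -0.2068] w 50.128102532841595
rot [ 0.0739  0.1239 -0.0817] mm [ 1.568  -1.4632 38.8454]
[311.342  233.0589]
[551.8042 297.974 ]
[813.6317 280.7735]
```

View pics/w4.png

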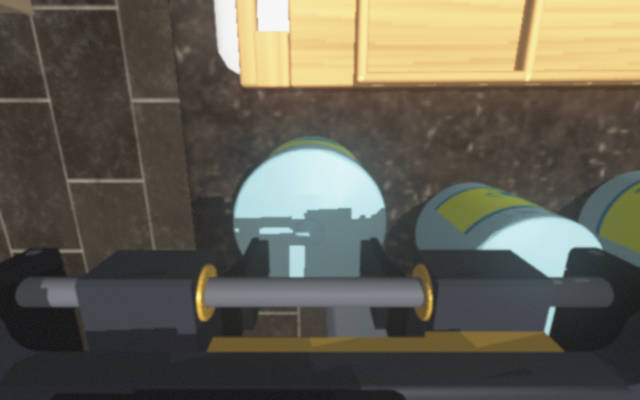

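Request:
{"api": "step_arm", "payload": {
  "deltas": [
    [0, 0, 0, 0.5, -0.5, 10, 50],
    [0, 0, 0, 1, -1, 20, 50],
    [0, 0, 0, 1, -1, 31, 50],
    [0, 0, 0, 1, -1, 39, 50],
    [0, 0, 0, 1, -1, 39, 12],
    [0, 0, 0, 1, -1, 39, 12],
    [0, 0, 0, 1, -1, 39, 12],
    [0, 0, 0, 1, -1, 39, 12]
  ],
  "newtons": 50
}}

```text
time: 12.0
position: [0.4995, 0.1623, 0.1269]
tool_rot: [-3.14, 0.001, -0.002]
ft_force: [-0.1, 2.9, 2.2]
grip_width: 0.21
```

Request:
{"api": "step_arm", "payload": {
  "deltas": [
    [0, 0, 0, 0, 0, 0, 10],
    [0, 0, 0, 0, 0, -4, 10],
    [0, 0, 0, 0, 0, -10, 10],
    [0, 0, 0, 0, 0, -15, 10],
    [0, 0, 0, 0, 0, -15, 10],
    [0, 0, 0, 0, 0, -15, 10],
    [0, 0, 0, 0, 0, -15, 10],
    [0, 0, 0, 0, 0, -15, 10]
  ],
  "newtons": 50
}}

```text
time: 13.0
position: [0.499, 0.1611, 0.1411]
tool_rot: [3.141, -0.001, -0.001]
ft_force: [-0.2, 0.3, -8.6]
grip_width: 0.177
```

```bash
python3 -c "
from h import *
f=[];w=[]
for i in range(8):
    im=optics.get_image('wrist');s=ctrl.get_state();f.append(s['ft_force'][2]);w.append(s['grip_width']*87)
print(np.array(f),np.mean(f),np.array(w))
c=optics.get_calibration('wrist');cv2.imwrite('pics/w5.png',im[:,:,::-1])
im=optics.get_image('top');cv2.imwrite('pics/t5.png',im[:,:,::-1])
go([.672,.049,.125+.018])
for x in (.6,.745):
  for y in (.1165,.049,-.022,-.094,-.163): print(x,y,proj(c,[x,y,.03]))
"
```

```text
[-7.6424 -8.9554 -8.0156 -8.352  -7.8116 -7.9378 -9.1087 -8.4335] -8.282121352873903 [15.0167 15.0645 15.3263 15.2388 14.8379 15.5372 15.3649 15.4171]
t 13.45 pos [0.4991 0.1611 0.1413] F [-0.0358 -0.9726 -8.7986] w 15.673271538432408
rot [ 0.0049  0.0013 -0.0345] mm [172.9699 112.0085  -1.7177]
0.6 0.1165 [370.2398  77.5077]
0.6 0.049 [455.1886  77.4666]
0.6 -0.022 [544.5036  77.4233]
0.6 -0.094 [635.0362  77.3794]
0.6 -0.163 [721.7585  77.3374]
0.745 0.1165 [ 380.7448 -154.9229]
0.745 0.049 [ 481.783  -154.9137]
0.745 -0.022 [ 588.0056 -154.904 ]
0.745 -0.094 [ 695.6672 -154.8942]
0.745 -0.163 [ 798.789  -154.8848]
```

View pics/w5.png

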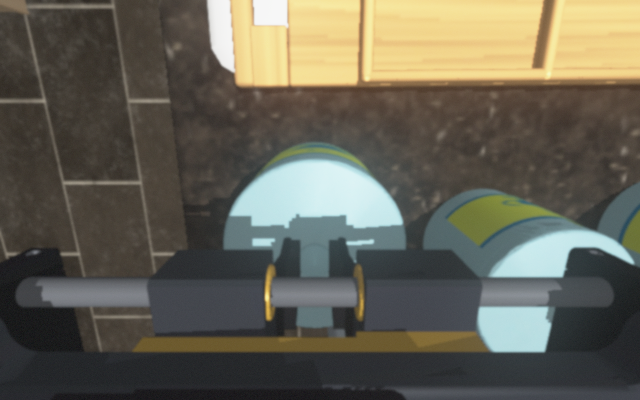

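Run:
```python
import cv2
t=cv2.imread('pics/t5.png')
cv2.imwrite('pics/t5z.png',cv2.resize(t[145:220,210:400],None,fx=4.2,fy=4.2,interpolation=cv2.INTER_CUBIC))
s=cv2.imread('pics/side0.png')
cv2.imwrite('pics/s0z.png',cv2.resize(s[110:290,275:425],None,fx=3.3,fy=3.3,interpolation=cv2.INTER_CUBIC))
```

```text
(no output)
```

View pics/t5z.png

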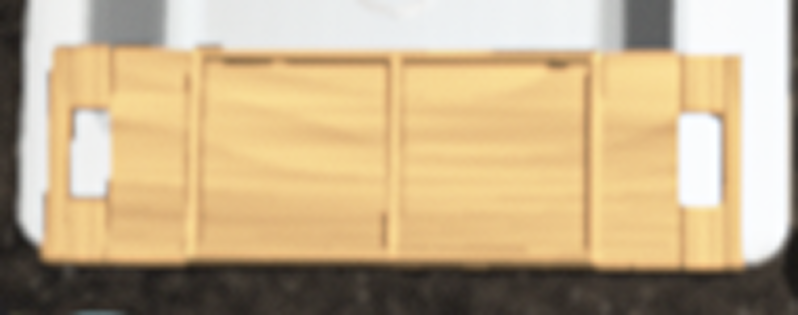

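View pics/s0z.png

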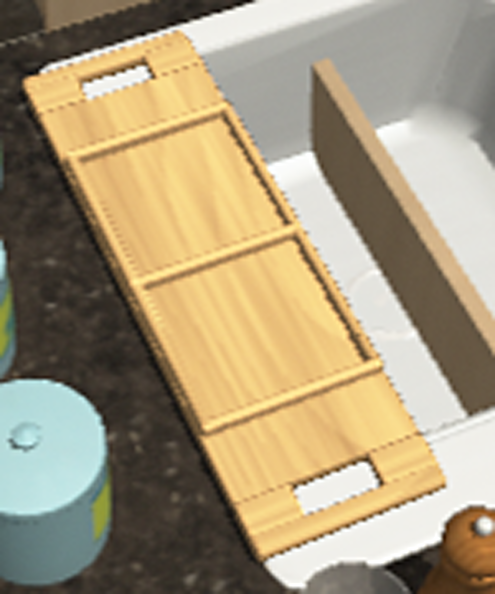

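Run:
```python
from h import *
cs=optics.get_calibration('side');ct=optics.get_calibration('top')
S=lambda p:np.array(p)/3.3+[275-.35,110-.35]
T=lambda p:np.array(p)/4.2+[210-.4,145-.4]
for n,a,b in [('ln',(72,158),(193,259)),('lf',(229,107),(201,54)),('mn',(143,284),(393,260)),('mf',(296,230),(397,56)),('rn',(207,428),(592,263)),('rf',(378,364),(598,58))]:
    print(n,tri(cs,S(a),ct,T(b)),ray(ct,T(b),.03),ray(cs,S(a),.03))
```

```text
ln [0.6003 0.1164 0.0316] [0.5978 0.1172 0.03  ] [0.6027 0.1172 0.03  ]
lf [0.7451 0.1158 0.033 ] [0.7442 0.1167 0.03  ] [0.7474 0.118  0.03  ]
mn [ 0.605  -0.0248  0.0302] [ 0.5998 -0.0234  0.03  ] [ 0.6091 -0.0255  0.03  ]
mf [ 0.7454 -0.0225  0.0278] [ 0.7452 -0.0227  0.03  ] [ 0.7443 -0.024   0.03  ]
rn [ 0.6029 -0.1639  0.0266] [ 0.6003 -0.163   0.03  ] [ 0.6039 -0.166   0.03  ]
rf [ 0.7467 -0.1655  0.0314] [ 0.7463 -0.1654  0.03  ] [ 0.7478 -0.1649  0.03  ]
```

Request:
{"api": "step_arm", "payload": {
  "deltas": [
    [0, 0, 0, 0, 0, -8, 10],
    [0, 0, 0, 0, 0, -24, 10],
    [0, 0, 0, 5, 3, -42, 10],
    [0, 0, 0, 20, 13, -52, 10],
    [0, 0, 0, 45, 29, -55, 10],
    [0, 0, 0, 78, 51, -55, 10],
    [0, 0, 0, 113, 74, -55, 10],
    [0, 0, 0, 142, 92.5, -55, 10]
  ]
}}

```text
time: 14.45
position: [0.6434, 0.0658, 0.1974]
tool_rot: [3.141, -0.005, 0.003]
ft_force: [0.6, 0.1, -7.8]
grip_width: 0.175
```

```bash
python3 -c "
from h import *
go([.674,.047,.1265+.018])
"
```

```text
t 14.45 pos [0.6434 0.0658 0.1974] F [ 0.6085  0.1063 -7.754 ] w 15.246411285099937
rot [ 0.0508 -0.1056 -0.1881] mm [30.5247 18.6908 52.9657]
```

Request:
{"api": "step_arm", "payload": {
  "deltas": [
    [0, 0, 0, 18, 12, 0, 10],
    [0, 0, 0, 28, 18, 4, 10],
    [0, 0, 0, 32, 21, 14, 10],
    [0, 0, 0, 32, 21, 26, 10],
    [0, 0, 0, 32, 21, 34, 10],
    [0, 0, 0, 32, 21, 38, 10],
    [0, 0, 0, 32, 21, 40, 10],
    [0, 0, 0, 32, 21, 40, 10]
  ]
}}

```text
time: 15.45
position: [0.6732, 0.0476, 0.1566]
tool_rot: [3.141, -0.001, 0.001]
ft_force: [0.3, 0.1, -7.8]
grip_width: 0.18
```

```bash
python3 -c "
from h import *
go([.674,.047,.1265+.018])
c=optics.get_calibration('wrist');im=optics.get_image('wrist');cv2.imwrite('pics/w6.png',im[:,:,::-1])
im=optics.get_image('top');cv2.imwrite('pics/t6.png',cv2.resize(im[130:290,190:440,::-1],None,fx=3,fy=3,interpolation=cv2.INTER_CUBIC))
im=optics.get_image('side');cv2.imwrite('pics/s6.png',cv2.resize(im[100:300,220:440,::-1],None,fx=3,fy=3,interpolation=cv2.INTER_CUBIC))
go([.674,.047,.1265+.018])
for x in (.6,.745):
  for y in (.1165,-.0237): print(x,y,proj(c,[x,y,.03]))
"
```

```text
t 15.45 pos [0.6732 0.0476 0.1566] F [ 0.3419  0.0862 -7.7828] w 15.637067408217632
rot [ 0.0066 -0.036  -0.0315] mm [ 0.7916  0.5937 12.1026]
t 15.6 pos [0.6732 0.0475 0.1567] F [ 0.067   1.5161 -9.0073] w 15.637826597068944
rot [ 0.0053 -0.0294 -0.0379] mm [ 0.8067  0.5229 12.2368]
0.6 0.1165 [244.672  267.1327]
0.6 -0.0237 [386.0225 267.0046]
0.745 0.1165 [234.4552 115.4561]
0.745 -0.0237 [396.4156 115.3729]
```

View pics/w6.png

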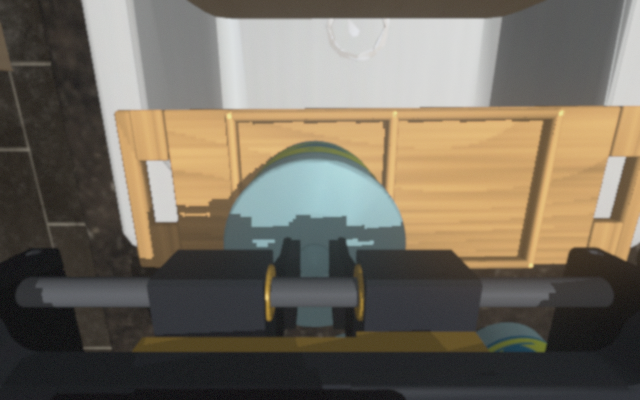

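View pics/s6.png

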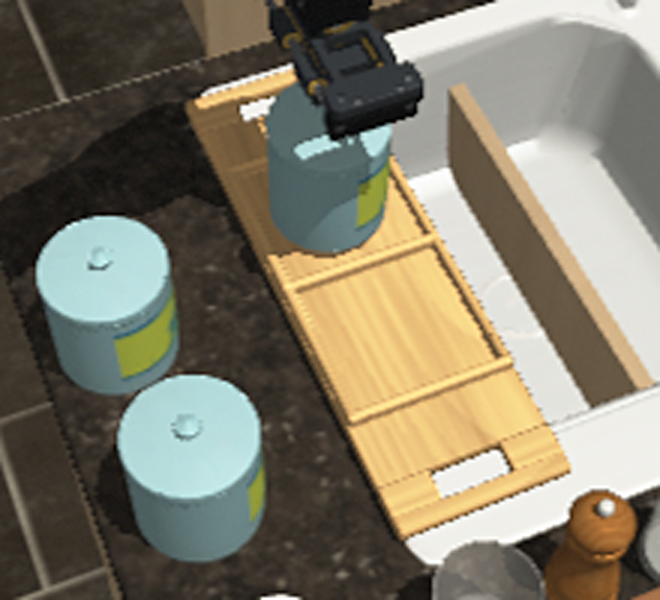

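Request:
{"api": "step_arm", "payload": {
  "deltas": [
    [0, 0, 0, 1, -0.5, 3, 10],
    [0, 0, 0, 1.5, -1, 6, 10],
    [0, 0, 0, 1.5, -1, 8, 10],
    [0, 0, 0, 1.5, -1, 9, 10],
    [0, 0, 0, 1.5, -1, 10, 10],
    [0, 0, 0, 1.5, -1, 11, 10],
    [0, 0, 0, 1.5, -1, 11.5, 10],
    [0, 0, 0, 1.5, -1, 12, 10]
  ]
}}

```text
time: 16.6
position: [0.6751, 0.0487, 0.1475]
tool_rot: [3.141, -0.001, 0.004]
ft_force: [-6.3, -0.8, 9.0]
grip_width: 0.178
```

```bash
python3 -c "
from h import *
f=[]
for i in range(3):
    im=optics.get_image('side');s=ctrl.get_state();f.append(s['ft_force'][2])
print(f)
cv2.imwrite('pics/s7.png',cv2.resize(im[100:300,220:440,::-1],None,fx=3,fy=3,interpolation=cv2.INTER_CUBIC))
go([.674,.047,.1265+.018])
"
```

```text
[np.float64(8.269869182519438), np.float64(7.539222727125539), np.float64(7.667023714312509)]
t 16.75 pos [0.6752 0.0487 0.1475] F [-5.7907 -1.2072  7.667 ] w 15.671070469990308
rot [ 0.0358 -0.1542 -0.045 ] mm [-1.2306  1.7005  3.0194]
```

View pics/s7.png

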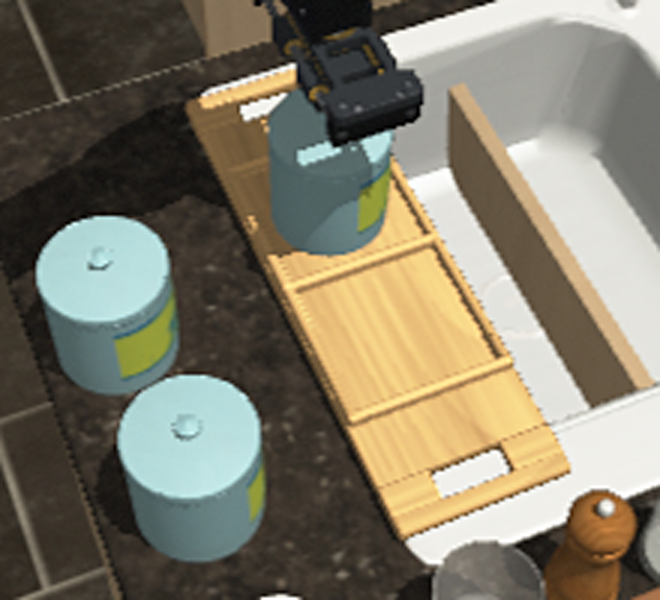

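Request:
{"api": "step_arm", "payload": {
  "deltas": [
    [0, 0, 0, 0, 0, -1, 10],
    [0, 0, 0, 0, 0, -1.5, 10],
    [0, 0, 0, 0, 0, -1.5, 10],
    [0, 0, 0, 0, 0, -1.5, 20],
    [0, 0, 0, 0, 0, -1.5, 50],
    [0, 0, 0, 0, 0, -1.5, 50],
    [0, 0, 0, 0, 0, -1.5, 50],
    [0, 0, 0, 0, 0, -20, 50]
  ]
}}

```text
time: 17.75
position: [0.6736, 0.0482, 0.1632]
tool_rot: [3.141, -0.001, -0.005]
ft_force: [0.0, -0.4, 0.4]
grip_width: 0.549
```

```bash
python3 -c "
from h import *
im=optics.get_image('side')
cv2.imwrite('pics/s8.png',cv2.resize(im[100:300,220:440,::-1],None,fx=3,fy=3,interpolation=cv2.INTER_CUBIC))
c=optics.get_calibration('wrist');im=optics.get_image('wrist');cv2.imwrite('pics/w8.png',im[:,:,::-1])
go([.4655,-.175,.25])
"
```

```text
t 17.85 pos [0.6762 0.049  0.1675] F [ 0.874  -0.4154  1.0789] w 49.35422266376713
rot [-0.0305 -0.2727 -0.0367] mm [-210.1838  224.1187  -83.6626]
```

View pics/s8.png

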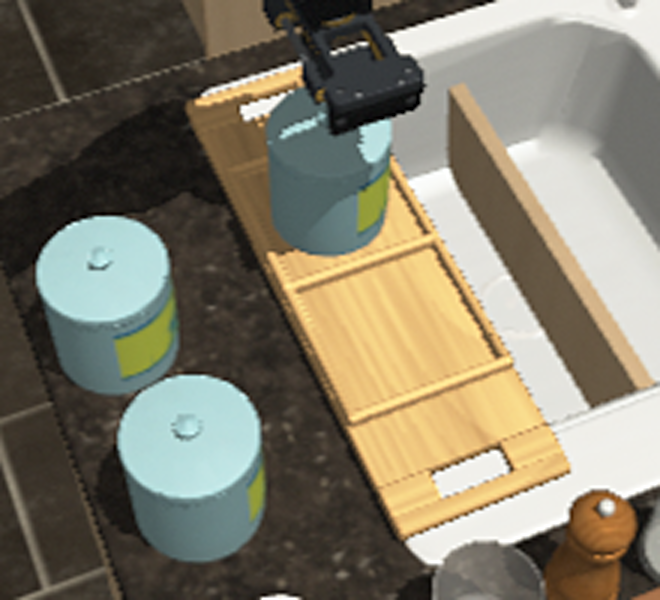

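View pics/w8.png

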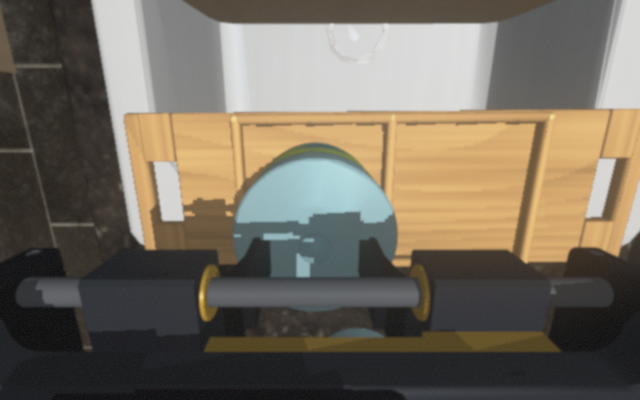

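Request:
{"api": "step_arm", "payload": {
  "deltas": [
    [0, 0, 0, 0, 0, -20, 50],
    [0, 0, 0, -25, 27, -35, 50],
    [0, 0, 0, -60, 64, -35, 50],
    [0, 0, 0, -98, 104, -35, 50],
    [0, 0, 0, -136, 145, -35, 50],
    [0, 0, 0, -174, 185, -35, 50],
    [0, 0, 0, -200, 213, -20, 50],
    [0, 0, 0, -210, 224, 0, 50]
  ]
}}

```text
time: 18.85
position: [0.4635, -0.1781, 0.1658]
tool_rot: [3.138, -0.007, 0.003]
ft_force: [-0.3, 0.1, -1.0]
grip_width: 0.569
```

```bash
python3 -c "
from h import *
ims=optics.get_image('side')
cv2.imwrite('pics/s9.png',cv2.resize(ims[100:300,220:440,::-1],None,fx=3,fy=3,interpolation=cv2.INTER_CUBIC))
imt=optics.get_image('top');cv2.imwrite('pics/t9.png',cv2.resize(imt[130:290,190:440,::-1],None,fx=3,fy=3,interpolation=cv2.INTER_CUBIC))
c=optics.get_calibration('wrist');im=optics.get_image('wrist');cv2.imwrite('pics/w9.png',im[:,:,::-1])
go([.4655,-.175,.125])
print(proj(c,[.4655,-.175,.135]))
"
```

```text
t 19.0 pos [ 0.464  -0.1756  0.1648] F [0.3653 0.119  0.6617] w 49.713721022789734
rot [ 0.0102  0.0226 -0.1042] mm [ 1.5242 -0.5743 39.7722]
[311.3759 229.8383]
```

View pics/s9.png

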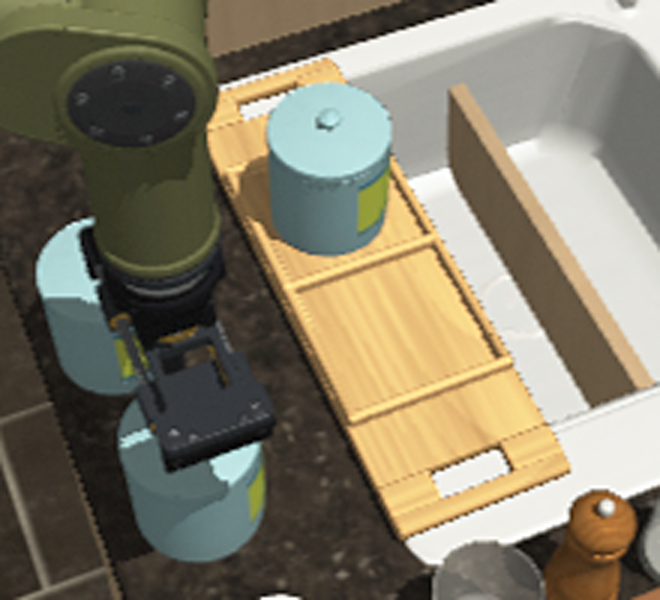

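View pics/t9.png

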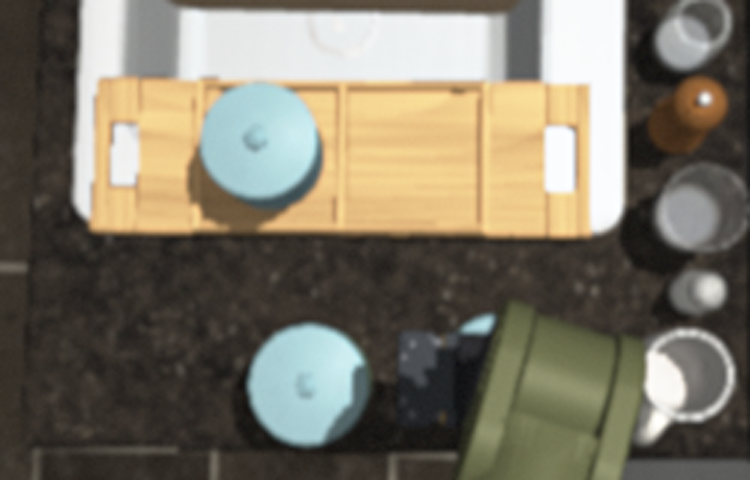

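View pics/w9.png

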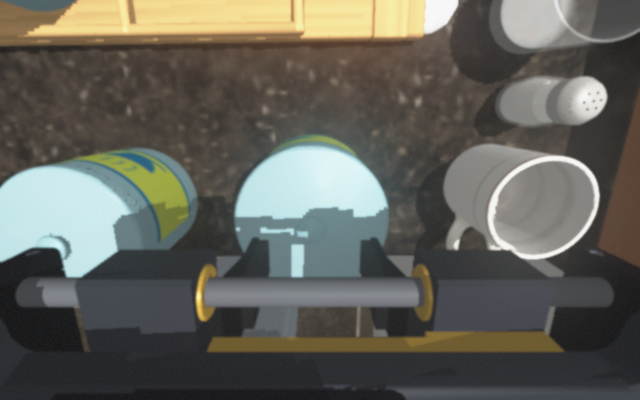

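Run:
```python
from h import *
cs=optics.get_calibration('side');ct=optics.get_calibration('top')
a=np.array([329,119])/3+[220-.33,100-.33];b=np.array([255,138])/3+[190-.33,130-.33]
print(tri(cs,a,ct,b),ray(ct,b,.144),ray(cs,a,.144))
# base contour bottom in side: expected base points if centred at (.6745,.049)
for z in (.018,.021):
  q=np.array([(proj(cs,[.6745+.054*np.cos(t),.049+.054*np.sin(t),z])-[220-.33,100-.33])*3 for t in np.linspace(0,6.28,60)]);print(q[:,1].max(),q[:,0].min(),q[:,0].max())
```

```text
[0.6721 0.0493 0.1464] [0.6719 0.0497 0.144 ] [0.6733 0.0511 0.144 ]
259.18077884059403 271.7199052371557 389.3129158973468
257.213396920284 271.62826068843333 389.4373986161862
```

Request:
{"api": "step_arm", "payload": {
  "deltas": [
    [0, 0, 0, 0.5, -0.5, 10, 50],
    [0, 0, 0, 1, -0.5, 20, 50],
    [0, 0, 0, 1, -0.5, 31, 50],
    [0, 0, 0, 1, -0.5, 39, 50],
    [0, 0, 0, 1, -0.5, 39.5, 12],
    [0, 0, 0, 1, -0.5, 39.5, 12],
    [0, 0, 0, 1, -0.5, 39.5, 12],
    [0, 0, 0, 1, -0.5, 39.5, 12]
  ],
  "newtons": 40
}}

```text
time: 20.0
position: [0.4656, -0.1749, 0.1251]
tool_rot: [3.141, -0.001, 0.001]
ft_force: [0.3, 1.2, 1.2]
grip_width: 0.208
```

Request:
{"api": "step_arm", "payload": {
  "deltas": [
    [0, 0, 0, 0, 0, 0, 10],
    [0, 0, 0, 0, 0, -4, 10],
    [0, 0, 0, 0, 0, -16, 10],
    [0, 0, 0, 0, 0, -34, 10],
    [0, 0, 0, 0, 0, -52, 10],
    [0, 0, 0, 0, 0, -64, 10],
    [0, 0, 0, 0, 0, -68, 10],
    [0, 0, 0, 0, 0, -68, 10]
  ]
}}

```text
time: 21.0
position: [0.4653, -0.1749, 0.1929]
tool_rot: [3.141, -0.001, -0.0]
ft_force: [-0.3, -0.4, -2.4]
grip_width: 0.186
```

```bash
python3 -c "
from h import *
f=[]
for i in range(5):
    im=optics.get_image('side');f.append(ctrl.get_state()['ft_force'][2])
print(np.array(f),np.mean(f))
go([.674,-.094,.1475])
"
```

```text
[-1.5698 -3.0333 -2.5248 -1.982  -2.0879] -2.2395792937033803
t 21.25 pos [ 0.465  -0.1747  0.1922] F [-0.5873 -0.0683 -2.0879] w 16.50344930811857
rot [-0.0293  0.0594 -0.034 ] mm [208.9875 -80.8399  44.5398]
```

Request:
{"api": "step_arm", "payload": {
  "deltas": [
    [0, 0, 0, 10, -4, 0, 10],
    [0, 0, 0, 35, -13, 0, 10],
    [0, 0, 0, 72, -28, 0, 10],
    [0, 0, 0, 110, -43, 0, 10],
    [0, 0, 0, 148, -58, 0, 10],
    [0, 0, 0, 182, -71, 0, 10],
    [0, 0, 0, 202, -79, 0, 10],
    [0, 0, 0, 209, -81.5, 2, 10]
  ]
}}

```text
time: 22.25
position: [0.6757, -0.0917, 0.1899]
tool_rot: [-3.14, -0.001, 0.0]
ft_force: [-0.6, -0.7, -2.0]
grip_width: 0.187
```

Request:
{"api": "step_arm", "payload": {
  "deltas": [
    [0, 0, 0, 0, 0, 4, 10],
    [0, 0, 0, 0, 0, 12, 10],
    [0, 0, 0, 0, 0, 22, 10],
    [0, 0, 0, 0, 0, 28, 10],
    [0, 0, 0, 0, 0, 31, 10],
    [0, 0, 0, 0, 0, 32, 10],
    [0, 0, 0, 0, 0, 32, 10],
    [0, 0, 0, 0, 0, 32, 10]
  ]
}}

```text
time: 23.25
position: [0.6746, -0.0934, 0.1591]
tool_rot: [3.141, -0.001, 0.001]
ft_force: [-0.5, -0.1, -2.4]
grip_width: 0.189
```

```bash
python3 -c "
from h import *
c=optics.get_calibration('wrist');im=optics.get_image('wrist');cv2.imwrite('pics/w10.png',im[:,:,::-1])
im=optics.get_image('side');cv2.imwrite('pics/s10.png',cv2.resize(im[100:300,220:440,::-1],None,fx=3,fy=3,interpolation=cv2.INTER_CUBIC))
go([.674,-.093,.1475])
for y in (-.022,-.164): print(y,proj(c,[.745,y,.03]))
"
```

```text
t 23.35 pos [ 0.6746 -0.0934  0.159 ] F [-0.8761  0.0831 -2.0533] w 16.125570491087295
rot [ 0.007  -0.0214 -0.0316] mm [-0.5949 -0.443  11.5445]
-0.022 [232.3591 117.1401]
-0.164 [394.7379 117.0494]
```

View pics/w10.png

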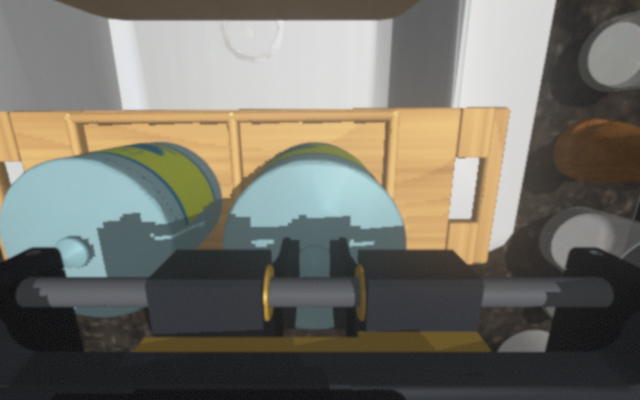

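View pics/s10.png

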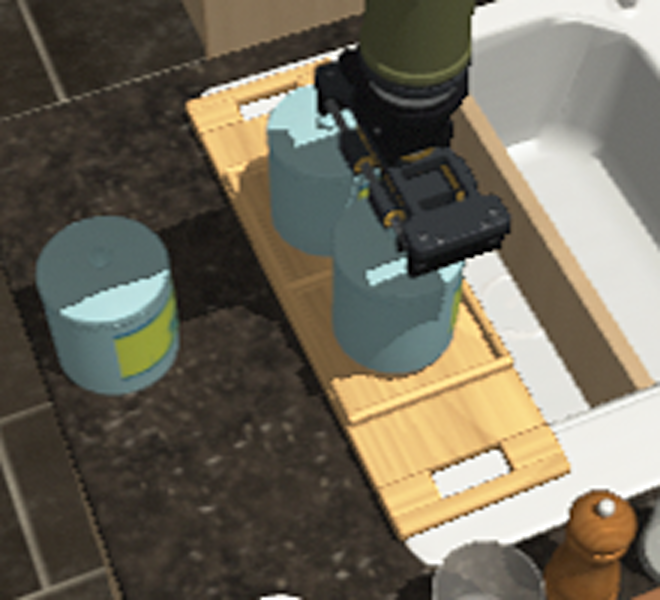

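Request:
{"api": "step_arm", "payload": {
  "deltas": [
    [0, 0, 0, 0, -0.5, 4, 10],
    [0, 0, 0, 0, -0.5, 7, 10],
    [0, 0, 0, 0, -0.5, 9, 10],
    [0, 0, 0, 0, -0.5, 10, 10],
    [0, 0, 0, 0, -0.5, 11, 10],
    [0, 0, 0, 0, -0.5, 12, 10],
    [0, 0, 0, 0, -0.5, 12.5, 10],
    [0, 0, 0, 0, -0.5, 13, 10]
  ]
}}

```text
time: 24.35
position: [0.6745, -0.093, 0.1458]
tool_rot: [3.141, -0.001, 0.0]
ft_force: [-0.7, -0.6, -2.8]
grip_width: 0.186
```

Request:
{"api": "step_arm", "payload": {
  "deltas": [
    [0, 0, 0, 0, 0, 0.4, 10],
    [0, 0, 0, 0, 0, 0.8, 10],
    [0, 0, 0, 0, 0, 1.2, 10],
    [0, 0, 0, 0, 0, 1.5, 10],
    [0, 0, 0, 0, 0, 1.8, 10],
    [0, 0, 0, 0, 0, 2, 10],
    [0, 0, 0, 0, 0, 2, 10],
    [0, 0, 0, 0, 0, 2, 10]
  ]
}}

```text
time: 25.35
position: [0.6749, -0.093, 0.1458]
tool_rot: [3.141, -0.001, 0.002]
ft_force: [-4.3, 0.2, 7.3]
grip_width: 0.187
```

Request:
{"api": "step_arm", "payload": {
  "deltas": [
    [0, 0, 0, 0, 0, -0.8, 10],
    [0, 0, 0, 0, 0, -1.3, 10],
    [0, 0, 0, 0, 0, -1.3, 10],
    [0, 0, 0, 0, 0, -1.3, 20],
    [0, 0, 0, 0, 0, -1.3, 50],
    [0, 0, 0, 0, 0, -1.3, 50],
    [0, 0, 0, 0, 0, -1.3, 50],
    [0, 0, 0, 0, 0, -20, 50]
  ]
}}

```text
time: 26.35
position: [0.6733, -0.0931, 0.1626]
tool_rot: [-3.141, 0.001, 0.006]
ft_force: [0.1, 0.2, -1.0]
grip_width: 0.546
```

Request:
{"api": "step_arm", "payload": {
  "deltas": [
    [0, 0, 0, 0, 0, -20, 50],
    [0, 0, 0, 0, 0, -60, 50],
    [0, 0, 0, 0, 0, -110, 50],
    [0, 0, 0, 0, 60, -150, 50],
    [0, 0, 0, -20, 120, -150, 50],
    [0, 0, 0, -40, 180, -150, 50],
    [0, 0, 0, -60, 240, -150, 50],
    [0, 0, 0, -80, 270, -150, 50]
  ]
}}

```text
time: 27.35
position: [0.593, -0.3666, 0.3156]
tool_rot: [3.14, -0.006, 0.003]
ft_force: [0.2, 0.3, -0.6]
grip_width: 0.572
```

```bash
python3 -c "
from h import *
im=optics.get_image('side');cv2.imwrite('pics/s11.png',cv2.resize(im[100:380,220:480,::-1],None,fx=2.1,fy=2.1,interpolation=cv2.INTER_CUBIC))
im=optics.get_image('top');cv2.imwrite('pics/t11.png',cv2.resize(im[130:290,190:440,::-1],None,fx=3,fy=3,interpolation=cv2.INTER_CUBIC))
go([.6,-.3,.3])
"
```

```text
t 27.45 pos [ 0.5902 -0.3714  0.3154] F [ 0.1402 -0.875  -0.8553] w 49.82969744909578
rot [ 0.2985  0.0407 -0.7025] mm [  8.9181 -71.5826  15.0087]
```

View pics/s11.png

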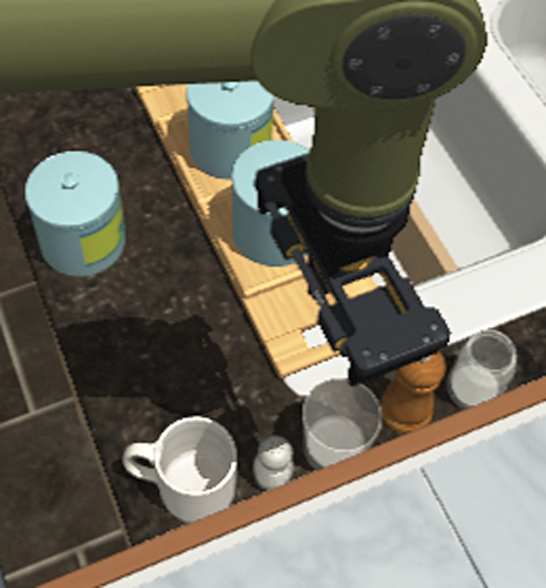

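View pics/t11.png

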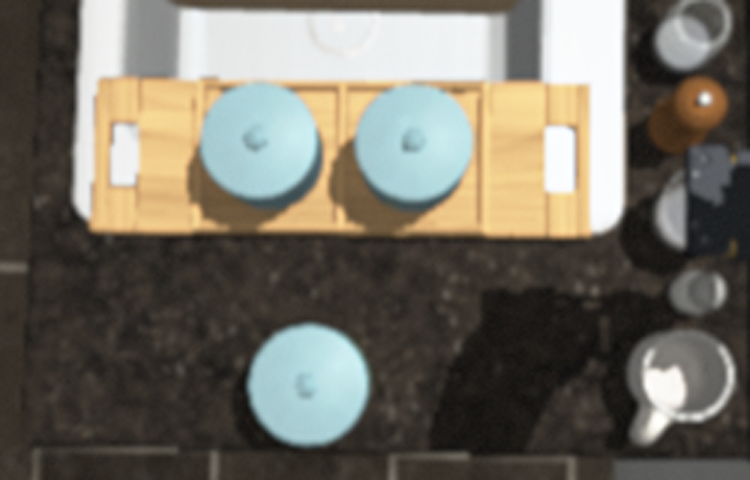

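Request:
{"api": "step_arm", "payload": {
  "deltas": [
    [0, 0, 0, -50, 20, 0, 50],
    [0, 0, 0, -95, 50, 0, 50],
    [0, 0, 0, -135, 80, 0, 50],
    [0, 0, 0, -170, 115, 0, 50],
    [0, 0, 0, -200, 150, 0, 50],
    [0, 0, 0, -220, 170, 0, 50],
    [0, 0, 0, -220, 170, 0, 50],
    [0, 0, 0, -220, 170, 0, 50]
  ]
}}

```text
time: 28.45
position: [0.3761, -0.5313, 0.315]
tool_rot: [3.141, 0.003, 0.003]
ft_force: [0.5, 0.5, 0.5]
grip_width: 0.569
```

```bash
python3 -c "
from h import *
im=optics.get_image('side');cv2.imwrite('pics/s12.png',cv2.resize(im[100:380,220:480,::-1],None,fx=2.1,fy=2.1,interpolation=cv2.INTER_CUBIC))
cs=optics.get_calibration('side')
a=cv2.imread('pics/side0.png');d=np.abs(a[:,:,::-1].astype(int)-im).max(2)>60
cv2.imwrite('pics/d12.png',(d*255).astype(np.uint8))
"
```

```text
(no output)
```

View pics/s12.png

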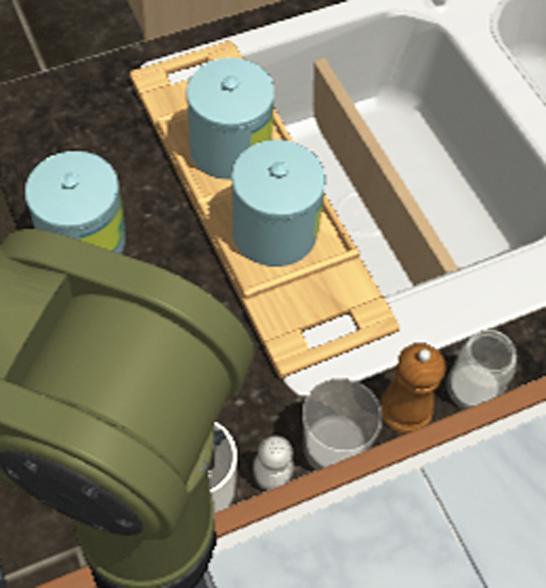

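View pics/d12.png

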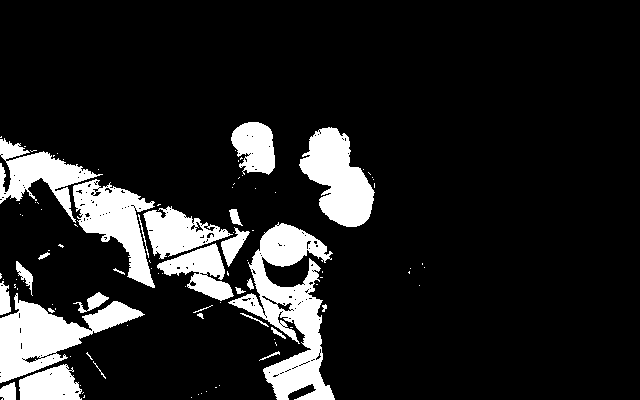

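```bash
python3 -c "
from h import *
print(ctrl.close_job())
s=ctrl.get_state();print(s['time'],s['qd'])"
```

```text
the job is handed in; nothing more can be done
None
the job is handed in; nothing more can be done
```

The full canister is in the left bay and the empty one in the right bay. The half-full one is back where it stood. I handed in at about 28.5 s of the 64 s allowed.

- **Weights:** the right canister pulled 2.2 N, about 0.23 kg, so it is empty. The middle one pulled 5.0 N, about 0.51 kg, so it is half full. The left one pulled 8.3 N, about 0.84 kg, so it is full. I lifted all three by the knob; single force readings were noisy by 1 to 2 N, so I averaged several.
- **Placing:** I lowered both canisters slowly until they touched. The board met them 2 to 3 mm higher than its stated 18 mm. They were pressed down with about 8 N (full) and 7 N (empty), and I eased off before opening the fingers.
- **Last checks:** the top and side pictures show both canisters upright inside the rails. The knob of the full one measured 2 mm or less from the bay centre. I set the empty one down about 1 mm from its bay centre but did not re-measure it after release.
- **Bystanders:** a before-and-after comparison of the side view shows no movement of the half-full canister, glass or salt shaker. It left a few changed pixels by the pepper mill, which I put down to lighting, as the mill stands in the same place in the pictures. The arm covered part of the mug in the last view; in the top view just before, it was standing as before.

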